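# Range the wrapper cutters by size

## Robot

A 7-joint arm with a two-finger parallel gripper is mounted at the origin on the work surface. World frame = base frame: x ahead of the robot, y to its left, z up, the work surface at z = 0. Lengths are in m, angles in degrees, forces in N, time in s.
With the tool pointing down it reaches from about 0.425 to 0.875 m from the base axis. Payload 4.7 kg.
Tool frame: the origin (TCP) lies midway between the tips of the shut fingers; the grasp point (between the pads) lies 19 mm behind it; y points along the fingers, x is the direction in which the jaws open and shut, and the axes are right-handed (so a half turn about y gives the same grasp; the last joint's range is limited). The gripper opens to 87 mm and grips with 3 to 60 N. Pads are 19 mm wide; open, the fingers measure 117 mm over their backs; the gripper's body (75 mm by 190 mm) begins 51 mm behind the grasp point.
Start: joints at [65.208, 18.392, -4.016, 83.108, 1.295, 78.541, -3.26], TCP at [0.281, -0.586, 0.223] pointing down, gripper open.
Joint ranges: [-163.93, 163.93], [-17.29, 119.83], [-79.2, 71.16], [3.27, 140.29], [-89.18, 269.18], [5.43, 117.66], [-154.24, 154.24]. Speed limits (degrees/s): [147.25, 147.25, 180, 180, 180, 180, 180].

## Interface

Orientations are given as [roll, pitch, yaw] about the fixed x, y, z axes, in that order (R = Rz(yaw) Ry(pitch) Rx(roll)).
In Python, from cell import env gives the robot as it stands.
- The arm moves only by the tool carry_out, never from a script. Its argument "targets" is a list of rows, each a list of 2 entries, a list of its own where there are three numbers: the shift along the tool's x, y, z in mm, then the turn, a rotation vector about the tool's x, y, z in degrees. A call has 1 to 12 rows; each row shifts and turns the commanded pose from where the row before left it, along the tool's axes as they then stand; what a row does not reach is not made up. A row lasts 1/10 s, in which the tool goes at most 50 mm and 8.59 degrees, less where a joint would pass 70% of its speed; a pose out of reach is approached as far as the arm can. A call with a gripper value outside its range is refused whole. "jaw" is the opening, from 0 (shut) to 1 (fully open), set as the call begins (left out, the last holds). The fingers move at their own pace and stop on an object; "squeeze" is the grip in N (left out, the last holds). Time passes only in rows, so rows that do not move let the fingers close. It gives the time, the measured TCP pose, the force and the opening at its end, in the units of the state.
- env.get_obs(): the state, without advancing time (a new reading comes with each control period).
- env.read_camera(name): name is "scene" or "top" or "wrist"; returns the picture (384x512x3 uint8, red, green, blue); there is no depth.
- env.get_calibration(name): a dict with "fx", "fy", "cx", "cy" (pixels), "D" ([k1, k2, p1, p2, k3] as OpenCV has them; the pictures are not rectified), "R" (3x3) and "t" (3): a world point X has camera coordinates R X + t; the wrist camera has in their place "hand_eye" (4x4, takes a point from camera to tool coordinates, whose origin is the TCP and whose axes are the tool frame's). Camera axes: x right, y down, z forward; pixel columns grow to the right and rows downward; lengths in m; the calibration is good to about 2 mm. A picture is of the moment at which its call begins: read the wrist's pose just before it. get_calibration takes no time and is no camera call.
- env.sign_off(): hands the job in, once; it reports no verdict.
Trained networks look in the newest picture that a camera, given by its name, has taken for a name from the list of things; names that differ only in an ending like _2 or _b are one class to them, and where a whole thing is asked for, a point or a joint stands for the part that bears it (a point fixed in the world has none). Each returns a list of dicts, best first, with "p" (0 to 1); they miss things now and then, are a little off and sometimes report something else, mostly with a low value. They report only what shows in the picture. A call takes as long as a camera call. They do not tell look-alikes from the thing itself.
- env.outline_of(camera, label): "mask" (384x512 bool, what is visible of it) and "xy" ([column, row] in pixels, amid what is visible of it).
The state is a dict: "time_s": time; "qpos": joint angles; "joint_velocities": joint speeds; "effort": joint torques, N m; "tool_pos": TCP position; "tool_rot": TCP orientation; "force": force on the tool from outside, world axes, zero at the start; "wrist_torque": the same for the moment, N m; "grip_width": finger opening in m.
Only numpy, scipy, OpenCV 4.12 (cv2) and the standard library are available. Lean on these libraries where they do the work, as an engineer would, in place of code of your own. Each camera call takes 0.05 s, during which the arm holds its last target.

## Task

Line up the four brass wrapper cutters in order of size on the wooden board, one standing centred on each green mark: the smallest on the mark next to the red block, then growing to the largest next to the white block. Keep the cutters upright all the while, and leave the sauce bottle standing where it is.

Things in the scene. Friction and masses are not known exactly. Their poses are not given: they have to be found in the camera images.
- cutter_42_mid (a point): The smallest of four loose upright dumpling-wrapper cutters: a brass drum 42 mm across and 28 mm high with a thin steel band, standing on its flat foot, with an upright round dark-wood knob on its axis, 22 mm across, from 28 to 70 mm above the foot (the knob is the same on all four; about 40 to 200 g). This point is on the axis, half-way up, 35 mm above the foot; its z axis points up along the knob. It may stand at any of five places in the row nearest the robot.
- cutter_56_mid (a point): The second smallest of four loose upright dumpling-wrapper cutters: a brass drum 56 mm across and 28 mm high with a thin steel band, standing on its flat foot, with an upright round dark-wood knob on its axis, 22 mm across, from 28 to 70 mm above the foot (the knob is the same on all four; about 40 to 200 g). This point is on the axis, half-way up, 35 mm above the foot; its z axis points up along the knob. It may stand at any of five places in the row nearest the robot.
- cutter_70_mid (a point): The second largest of four loose upright dumpling-wrapper cutters: a brass drum 70 mm across and 28 mm high with a thin steel band, standing on its flat foot, with an upright round dark-wood knob on its axis, 22 mm across, from 28 to 70 mm above the foot (the knob is the same on all four; about 40 to 200 g). This point is on the axis, half-way up, 35 mm above the foot; its z axis points up along the knob. It may stand at any of five places in the row nearest the robot.
- cutter_84_mid (a point): The largest of four loose upright dumpling-wrapper cutters: a brass drum 84 mm across and 28 mm high with a thin steel band, standing on its flat foot, with an upright round dark-wood knob on its axis, 22 mm across, from 28 to 70 mm above the foot (the knob is the same on all four; about 40 to 200 g). This point is on the axis, half-way up, 35 mm above the foot; its z axis points up along the knob. It may stand at any of five places in the row nearest the robot.
- mark_a: Green painted disc, 34 mm across and flat, the first of four 90 mm apart in a straight row along the fixed light-wood board (100 x 460 x 16 mm), in the order a, b, c, d towards the board's +y end. Origin at the disc's centre on the board's top, 16 mm above the table; y axis along the row. Which end of the row carries the red block differs from start to start.
- mark_b: Green painted disc, 34 mm across and flat, the second of four 90 mm apart in a straight row along the fixed light-wood board (100 x 460 x 16 mm), in the order a, b, c, d towards the board's +y end. Origin at the disc's centre on the board's top, 16 mm above the table; y axis along the row. Which end of the row carries the red block differs from start to start.
- mark_c: Green painted disc, 34 mm across and flat, the third of four 90 mm apart in a straight row along the fixed light-wood board (100 x 460 x 16 mm), in the order a, b, c, d towards the board's +y end. Origin at the disc's centre on the board's top, 16 mm above the table; y axis along the row. Which end of the row carries the red block differs from start to start.
- mark_d: Green painted disc, 34 mm across and flat, the last of four 90 mm apart in a straight row along the fixed light-wood board (100 x 460 x 16 mm), in the order a, b, c, d towards the board's +y end. Origin at the disc's centre on the board's top, 16 mm above the table; y axis along the row. Which end of the row carries the red block differs from start to start.
- red_block: Fixed red block, 70 mm across the board, 22 mm along it, 18 mm high, on one end of the board, its centre 73 mm beyond the centre of the end mark (mark_a or mark_d); a like white block is on the other end. It marks the smallest cutter's end. Origin at the centre of its underside.
- sauce_mid (a point): Amber glass sauce bottle with a red cap, 48 mm across and 100 mm high, loose, standing among the cutters, at least 20 mm clear of them; to be left alone. This point is on its axis, half-way up (50 mm above the table).
There are look-alikes about, which are no part of the job. What is shaped like the part that bears cutter_70_mid but pink is not meant.

How it is judged (in metres and radians):
At the end, for the whole second after the job is handed in: Each cutter stands upright (within 0.1 rad), at rest, on the board, its axis within 12 mm of its mark's centre: in order of size, smallest on the mark next to the red block, largest on the mark at the other end. The sauce bottle stands within 20 mm of where it was (((horizontal distance between red_block and mark_a below 0.11 m and horizontal distance between cutter_42_mid and mark_a below 0.012 m and z of cutter_42_mid in the frame of mark_a between 0.03 and 0.04 m and horizontal distance between cutter_56_mid and mark_b below 0.012 m and z of cutter_56_mid in the frame of mark_b between 0.03 and 0.04 m and horizontal distance between cutter_70_mid and mark_c below 0.012 m and z of cutter_70_mid in the frame of mark_c between 0.03 and 0.04 m and horizontal distance between cutter_84_mid and mark_d below 0.012 m and z of cutter_84_mid in the frame of mark_d between 0.03 and 0.04 m) or (horizontal distance between red_block and mark_d below 0.11 m and horizontal distance between cutter_42_mid and mark_d below 0.012 m and z of cutter_42_mid in the frame of mark_d between 0.03 and 0.04 m and horizontal distance between cutter_56_mid and mark_c below 0.012 m and z of cutter_56_mid in the frame of mark_c between 0.03 and 0.04 m and horizontal distance between cutter_70_mid and mark_b below 0.012 m and z of cutter_70_mid in the frame of mark_b between 0.03 and 0.04 m and horizontal distance between cutter_84_mid and mark_a below 0.012 m and z of cutter_84_mid in the frame of mark_a between 0.03 and 0.04 m)) and angle between each of cutter_42_mid, cutter_56_mid, cutter_70_mid, cutter_84_mid's own z axis and vertical below 0.1 rad and linear speed of each of cutter_42, cutter_56, cutter_70, cutter_84 below 0.02 m/s and distance of sauce_mid from where it was at the start of the episode below 0.02 m and angle between sauce_mid's own z axis and vertical below 0.15 rad); the robot touches nothing.
It fails at once if a cutter is tipped over (more than 0.6 rad) (angle between any of cutter_42_mid, cutter_56_mid, cutter_70_mid, cutter_84_mid's own z axis and vertical above 0.6 rad).
It fails at once if the sauce bottle is moved more than 20 mm or tipped (more than 0.5 rad) (distance of sauce_mid from where it was at the start of the episode above 0.02 m or angle between sauce_mid's own z axis and vertical above 0.5 rad).
It also fails if it takes over 96 s, if anything falls off the work surface, if the arm or the gripper's body presses on something with over 40 N, if the wrist force passes 120 N, or if a joint passes its speed limit or range.

## Working session

There is one attempt and no reset: what is moved stays moved. The work goes in short steps, Python scripts to look and compute and a tool call to move; the robot and the scene stay as the last step left them, time stands still between calls to the robot, and variables do not carry over. Pictures are saved under pics/ and viewed, and the job is handed in when it is done.

Besides the shell and the picture viewer there is one more tool, called after "Request:" as name(argument=value, ...), one argument or row to a line, values as JSON. carry_out: Moves the arm, as the interface text tells. Its arguments: {"type":"object","properties":{"targets":{"type":"array","items":{"type":"array"}},"jaw":{"type":"number"},"squeeze":{"type":"number"}},"required":["targets"]}

```bash
ls; mkdir -p pics
python3 - <<'E'
from cell import env
import cv2
o=env.get_obs();print(o)
for c in ["scene","top"]:
    im=env.read_camera(c);cv2.imwrite(f"pics/{c}0.png",im[:,:,::-1]);k=env.get_calibration(c);print(c,k)
print(env.get_calibration("wrist"))
E
```

```text
pics
{'time_s': 0.0, 'qpos': array([65.21066254, 18.4377346 , -4.01767992, 83.17622167,  1.29671906,
       78.539292  , -3.26051686]), 'joint_velocities': array([-0.05598279,  0.12668118, -0.08208754,  0.15048117, -0.03310431,
       -0.04795431,  0.07243256]), 'effort': array([-8.96834881e-04, -4.91289639e+01, -4.04193560e-01, -3.12528169e+01,
       -6.37866464e-02,  4.37572156e-02,  1.57159648e-04]), 'tool_pos': array([ 0.28055278, -0.58572073,  0.22146526]), 'tool_rot': array([-90.00676902,   0.10789967, -64.39902505]), 'force': array([ 0.01247703, -0.55692019,  0.82057589]), 'wrist_torque': array([-0.00648807,  0.03954267, -0.0433371 ]), 'grip_width': 0.08712284195575601}
scene {'fx': 461.03903413189977, 'fy': 461.03903413189977, 'cx': 251.427807793276, 'cy': 191.82761456304505, 'D': array([-0.15164648,  0.        ,  0.        ,  0.        ,  0.        ]), 'R': array([[-0.59155178,  0.80604875,  0.01875929],
       [ 0.64161797,  0.48471245, -0.59445793],
       [-0.48825493, -0.33961634, -0.80390787]]), 't': array([ 0.26849059, -0.27936038,  1.39086524])}
top {'fx': 457.578082
[... 194 characters left out ...]
3,  0.01071946],
       [-0.98895379, -0.02967498, -0.14522328],
       [ 0.14547438, -0.00647402, -0.98934084]]), 't': array([-0.02513487,  0.49414374,  1.29345551])}
{'fx': 301.101487568519, 'fy': 301.101487568519, 'cx': 254.1554139648255, 'cy': 191.17412783679558, 'D': array([-0.04157976,  0.        ,  0.        ,  0.        ,  0.        ]), 'hand_eye': array([[ 9.99999491e-01, -5.75294121e-04,  8.28868943e-04,
        -5.72578680e-04],
       [-9.58148380e-04, -2.84076093e-01,  9.58801259e-01,
        -1.62212870e-01],
       [-3.16130877e-04, -9.58801566e-01, -2.84076500e-01,
         7.82206499e-02],
       [ 0.00000000e+00,  0.00000000e+00,  0.00000000e+00,
         1.00000000e+00]])}
```

View pics/scene0.png

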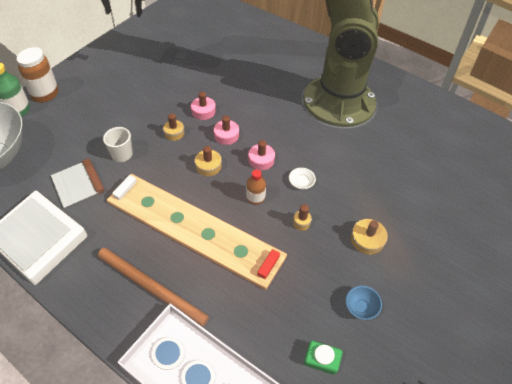

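View pics/top0.png

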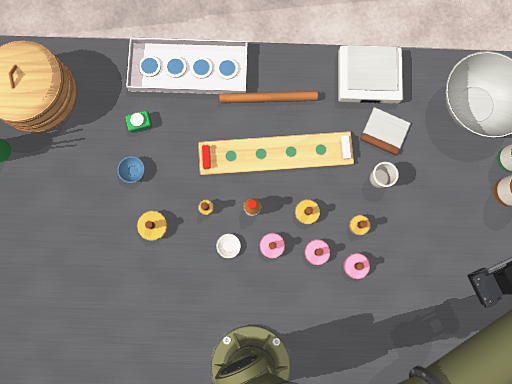

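```bash
cat > h.py <<'E'
from cell import env
import cv2,numpy as np
from scipy.optimize import minimize
def proj(c,P):
    k=env.get_calibration(c)
    K=np.array([[k['fx'],0,k['cx']],[0,k['fy'],k['cy']],[0,0,1.]])
    return cv2.projectPoints(np.asarray(P,float).reshape(-1,1,3),cv2.Rodrigues(k['R'])[0],k['t'].astype(float),K,k['D'])[0].reshape(-1,2)
def back(c,uv,z):
    k=env.get_calibration(c)
    K=np.array([[k['fx'],0,k['cx']],[0,k['fy'],k['cy']],[0,0,1.]])
    n=cv2.undistortPoints(np.asarray(uv,float).reshape(-1,1,2),K,k['D']).reshape(-1,2)
    d=np.c_[n,np.ones(len(n))]@k['R']; C=-k['R'].T@k['t']
    return C+d*((z-C[2])/d[:,2])[:,None]
a=np.linspace(0,2*np.pi,48,endpoint=False)
def cyl(x,y,r,z0,z1):
    return np.array([[x+r*np.cos(t),y+r*np.sin(t),z] for z in(z0,z1) for t in a])
S=4
def sil(c,x,y,r,z=0):
    m=np.zeros((384*S,512*S),np.uint8)
    for R,z0,z1 in((r,0,.028),(.011,.028,.07)):
        h=cv2.convexHull(((proj(c,cyl(x,y,R,z+z0,z+z1))+.5)*S).astype(np.float32))
        cv2.fillConvexPoly(m,np.round(h).astype(np.int32),1)
    return m
def fit(c,mask,x,y,r,z=0):
    M=cv2.resize(mask.astype(np.uint8),None,fx=S,fy=S,interpolation=cv2.INTER_NEAREST)
    def f(p):
        s=sil(c,p[0],p[1],p[2],z);return 1-(s&M).sum()/(s|M).sum()
    b=minimize(f,[x,y,r],method='Nelder-Mead',options=dict(initial_simplex=[[x,y,r],[x+.008,y,r],[x,y+.008,r],[x,y,r+.006]],xatol=1e-4,fatol=1e-4))
    return b.x,1-b.fun
E
python3 - <<'E'
from h import *
ims={}
for c in["top","scene"]:
    im=ims[c]=env.read_camera(c)
    hsv=cv2.cvtColor(im,cv2.COLOR_RGB2HSV)
    g=cv2.inRange(hsv,(55,60,40),(95,255,200)) 
    n,l,s,ce=cv2.connectedComponentsWithStats(g)
    for i in range(1,n):
        if 30<s[i,4]<400: print(c,'green',ce[i],s[i,4],back(c,ce[i],.016)[0])
    for lab in["red_block","sauce_mid","mark_a"]:
        for d in env.outline_of(c,lab): 
            ys,xs=np.nonzero(d['mask']);print(c,lab,d['p'],d['xy'],back(c,[xs.mean(),ys.mean()],.016)[0])
    seen=[]
    for n in(42,56,70,84):
        for d in env.outline_of(c,f"cutter_{n}_mid"):
            ys,xs=np.nonzero(d['mask'])
            col=np.median(im[ys,xs],0)
            x,y,_=back(c,[xs.mean(),ys.mean()],.02)[0]
            b,i=fit(c,d['mask'],x,y,.03)
            print(c,n,round(d['p'],2),d['xy'],col,b.round(4),round(i,3))
v=cv2.resize(ims['top'][140:290,140:390],None,fx=3.2,fy=3.2,interpolation=cv2.INTER_CUBIC)
cv2.imwrite("pics/crop0.png",v[:,:,::-1])
E
```

```text
top green [142.2826087 123.375    ] 184 [0.69329333 0.34712978 0.016     ]
top green [  4.2364532  150.15270936] 203 [0.59860961 0.75552279 0.016     ]
top green [320.55128205 149.11538462] 78 [ 0.63030429 -0.19111864  0.016     ]
top green [290.54320988 151.17283951] 81 [ 0.62116513 -0.10124107  0.016     ]
top green [260.61445783 153.26506024] 83 [ 0.61198082 -0.01191066  0.016     ]
top green [500.85135135 161.85135135] 74 [ 0.60862907 -0.73681591  0.016     ]
top green [230.52380952 155.47619048] 84 [0.60246765 0.07763439 0.016     ]
top red_block 0.76 [206.2, 158.6] [0.59732288 0.15033074 0.016     ]
top sauce_mid 0.53 [252.1, 205.4] [0.45117846 0.00800441 0.016     ]
top mark_a 0.61 [231.8, 156.8] [0.60225132 0.07593753 0.016     ]
top mark_a 0.6 [294.4, 149.6] [ 0.61943148 -0.10358938  0.016     ]
top mark_a 0.43 [206.3, 211.1] [0.44447416 0.14443897 0.016     ]
top 42 0.51 [206.3, 207.8] [200. 152.  76.] [0.4446 0.1445 0.0197] 0.926
top 56 0.67 [359.1, 224.0] [237.  196.   94.5] [ 0.4065 -0.3069  0.0252] 0.927
top 70 0.9 [307.4, 210.3] [241. 204.  98.] [ 0.4406 -0.1552  0.035
[... 1128 characters left out ...]
ene mark_a 0.42 [176.4, 218.6] [ 0.6211646  -0.10212836  0.016     ]
scene 42 0.7 [303.3, 216.7] [156. 116.  77.] [0.4466 0.1438 0.0194] 0.899
scene 56 0.95 [171.2, 126.8] [172.  138.   85.5] [ 0.4087 -0.3043  0.0256] 0.931
scene 56 0.71 [207.1, 236.3] [131. 171. 129.] [ 6.254e-01  2.000e-04 -0.000e+00] 0.548
scene 70 0.95 [209.7, 162.3] [190. 155. 102.] [ 0.4407 -0.154   0.0334] 0.948
scene 70 0.89 [203.1, 105.2] [219.5 129.  148. ] [ 0.2902 -0.2996  0.0328] 0.934
scene 70 0.77 [226.1, 132.2] [227. 134. 155.] [ 0.3246 -0.1824  0.0327] 0.931
scene 70 0.57 [263.2, 157.3] [229. 138. 158.] [ 0.3398 -0.0527  0.0332] 0.935
scene 84 0.59 [370.1, 233.2] [216. 173. 108.] [0.3876 0.2986 0.0413] 0.963
```

View pics/crop0.png

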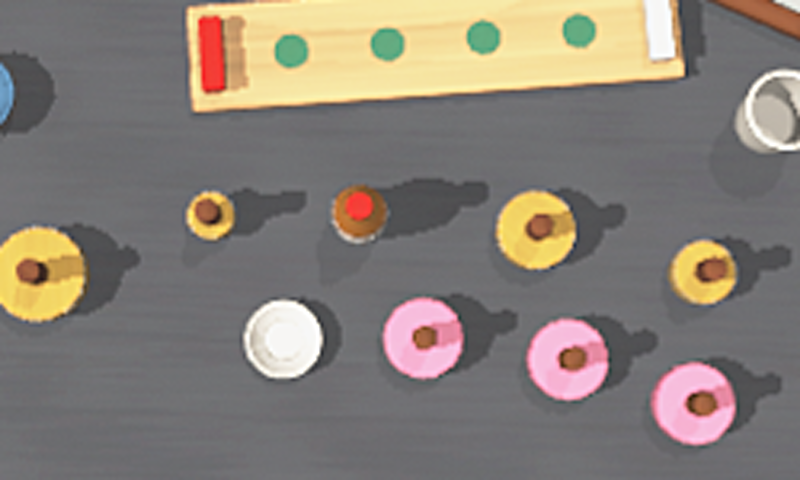

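```bash
cat >> h.py <<'E'
from scipy.spatial.transform import Rotation as Ro
def d(x,y,z):
    o=env.get_obs();R=Ro.from_euler('xyz',o['tool_rot'],degrees=True)
    print('t',round(o['time_s'],2),'pos',o['tool_pos'].round(4),'rot',o['tool_rot'].round(2),'F',o['force'].round(1),'w',round(o['grip_width'],4),'q',o['qpos'].round(0))
    print('shift mm',(R.inv().apply(np.array([x,y,z])-o['tool_pos'])*1000).round(1))
E
python3 -c "
from h import *
d(.4075,-.3055,.17)
print(d and '')"
```

```text
t 0.9 pos [ 0.2808 -0.5862  0.2226] rot [-9.00e+01 -1.00e-02 -6.44e+01] F [-0.9  0.6  0.5] w 0.087 q [65. 18. -4. 83.  1. 79. -3.]
shift mm [-198.4   52.6  235.5]
```

Request:
carry_out(
  targets=[
    [[-20, 5, 24], [0, 0, 0]],
    [[-20, 5, 24], [0, 0, 0]],
    [[-20, 5, 24], [0, 0, 0]],
    [[-20, 5, 24], [0, 0, 0]],
    [[-20, 5, 24], [0, 0, 0]],
    [[-20, 5, 23], [0, 0, 0]],
    [[-20, 5, 23], [0, 0, 0]],
    [[-20, 6, 23], [0, 0, 0]],
    [[-19, 6, 23], [0, 0, 0]],
    [[-19, 6, 23], [0, 0, 0]],
    [[0, 0, 0], [0, 0, 0]],
    [[0, 0, 0], [0, 0, 0]],
  ],
  jaw=0.65,
)

```text
time_s: 2.1
tool_pos: [0.4074, -0.3058, 0.1697]
tool_rot: [-90.0, -0.0, -64.3]
force: [-0.4, -0.1, 0.1]
grip_width: 0.0568
```

```bash
python3 -c "
from h import *
d(.4075,-.3055,.037)
im=env.read_camera('wrist');cv2.imwrite('pics/w1.png',im[:,:,::-1])
o=env.get_obs();k=env.get_calibration('wrist');R=Ro.from_euler('xyz',o['tool_rot'],degrees=True).as_matrix()
T=np.eye(4);T[:3,:3]=R;T[:3,3]=o['tool_pos'];T=np.linalg.inv(T@k['hand_eye'])
K=np.array([[k['fx'],0,k['cx']],[0,k['fy'],k['cy']],[0,0,1.]])
print(cv2.projectPoints(np.array([[.4075,-.3055,.07],[.4075,-.3055,.028]]),cv2.Rodrigues(T[:3,:3])[0],T[:3,3],K,k['D'])[0])
"
```

```text
t 2.1 pos [ 0.4074 -0.3058  0.1697] rot [-9.003e+01 -3.000e-02 -6.430e+01] F [-0.4 -0.1  0.1] w 0.0568 q [ 49.   4. -16. 106.   1.  70. -31.]
shift mm [ -0.3 132.7   0.3]
[[[253.36565925 190.66956263]]

 [[253.39168944 179.25877769]]]
```

View pics/w1.png

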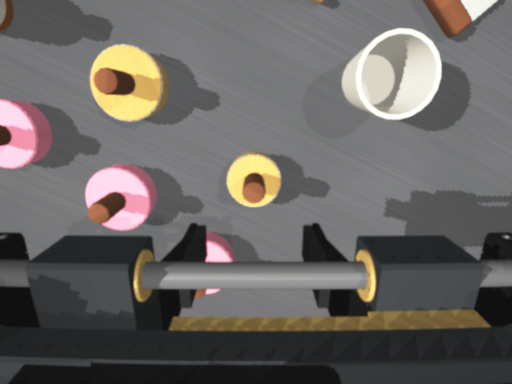

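Request:
carry_out(
  targets=[
    [[0, 20, 0], [0, 0, 0]],
    [[0, 20, 0], [0, 0, 0]],
    [[0, 20, 0], [0, 0, 0]],
    [[0, 20, 0], [0, 0, 0]],
    [[0, 20, 0], [0, 0, 0]],
    [[0, 15, 0], [0, 0, 0]],
    [[0, 10, 0], [0, 0, 0]],
    [[0, 7, 0], [0, 0, 0]],
    [[0, 0, 0], [0, 0, 0]],
  ],
)

```text
time_s: 3.05
tool_pos: [0.4066, -0.3065, 0.037]
tool_rot: [-90.0, 0.1, -64.5]
force: [-0.3, 0.4, -0.4]
grip_width: 0.0566
```

Request:
carry_out(
  targets=[
    [[0, 0, 0], [0, 0, 0]],
    [[0, 0, 0], [0, 0, 0]],
    [[0, 0, 0], [0, 0, 0]],
    [[0, 0, 0], [0, 0, 0]],
    [[0, 0, 0], [0, 0, 0]],
    [[0, 0, 0], [0, 0, 0]],
    [[0, 0, 0], [0, 0, 0]],
    [[0, 0, 0], [0, 0, 0]],
  ],
  jaw=0,
  squeeze=25,
)

```text
time_s: 3.85
tool_pos: [0.4073, -0.3062, 0.0378]
tool_rot: [-90.0, -0.0, -64.4]
force: [-1.8, 0.8, 1.8]
grip_width: 0.0214
```

Request:
carry_out(
  targets=[
    [[0, -5, 0], [0, 0, 0]],
    [[0, -10, 0], [0, 0, 0]],
    [[0, -20, 0], [0, 0, 0]],
    [[0, -25, 0], [0, 0, 0]],
    [[0, -25, 0], [0, 0, 0]],
    [[0, -25, 0], [0, 0, 0]],
    [[0, -20, 0], [0, 0, 0]],
    [[0, 0, 0], [0, 0, 0]],
  ],
)

```text
time_s: 4.65
tool_pos: [0.4091, -0.3074, 0.1713]
tool_rot: [-89.8, -0.4, -64.4]
force: [-0.0, 0.6, -0.9]
grip_width: 0.0213
```

```bash
python3 -c "
from h import *
d(.6122,-.0118,.17)
im=env.read_camera('wrist');cv2.imwrite('pics/w2.png',im[:,:,::-1])
"
```

```text
t 4.65 pos [ 0.4091 -0.3074  0.1713] rot [-89.84  -0.35 -64.4 ] F [-0.   0.6 -0.9] w 0.0213 q [ 49.   4. -16. 106.   1.  70. -31.]
shift mm [-178.8    1.1  310.9]
```

View pics/w2.png

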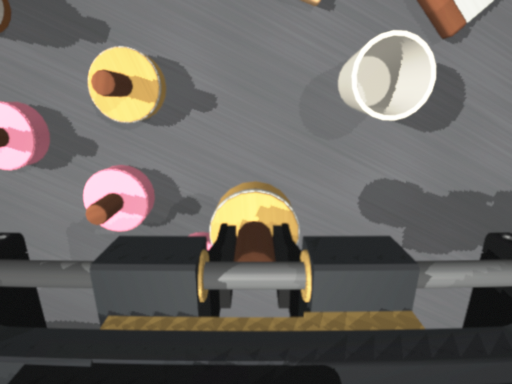

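Request:
carry_out(
  targets=[
    [[-10, 0, 18], [0, 0, 0]],
    [[-15, 0, 26], [0, 0, 0]],
    [[-17, 0, 30], [0, 0, 0]],
    [[-18, 0, 31], [0, 0, 0]],
    [[-18, 0, 31], [0, 0, 0]],
    [[-18, 0, 31], [0, 0, 0]],
    [[-18, 0, 31], [0, 0, 0]],
    [[-18, 0, 31], [0, 0, 0]],
    [[-18, 0, 31], [0, 0, 0]],
    [[-15, 0, 26], [0, 0, 0]],
    [[-10, 0, 18], [0, 0, 0]],
    [[-4, 0, 7], [0, 0, 0]],
  ],
)

```text
time_s: 5.9
tool_pos: [0.6102, -0.0073, 0.1659]
tool_rot: [-90.1, 0.2, -64.2]
force: [-0.8, 0.1, -0.8]
grip_width: 0.0212
```

Request:
carry_out(
  targets=[
    [[0, 15, 0], [0, 0, 0]],
    [[0, 20, 0], [0, 0, 0]],
    [[0, 20, 0], [0, 0, 0]],
    [[0, 15, 0], [0, 0, 0]],
    [[0, 0, 0], [0, 0, 0]],
    [[0, 0, 0], [0, 0, 0]],
    [[0, 0, 0], [0, 0, 0]],
  ],
)

```text
time_s: 6.6
tool_pos: [0.611, -0.0106, 0.0986]
tool_rot: [-89.9, -0.1, -64.4]
force: [-0.1, -0.3, -0.5]
grip_width: 0.0211
```

```bash
python3 -c "
from h import *
d(.6122,-.0118,.055)
im=env.read_camera('wrist');cv2.imwrite('pics/w3.png',im[:,:,::-1])
"
```

```text
t 6.6 pos [ 0.611  -0.0106  0.0986] rot [-8.991e+01 -6.000e-02 -6.443e+01] F [-0.1 -0.3 -0.5] w 0.0211 q [ 23.  21. -29.  97.  11.  65. -74.]
shift mm [ 1.5 43.6  0.5]
```

View pics/w3.png

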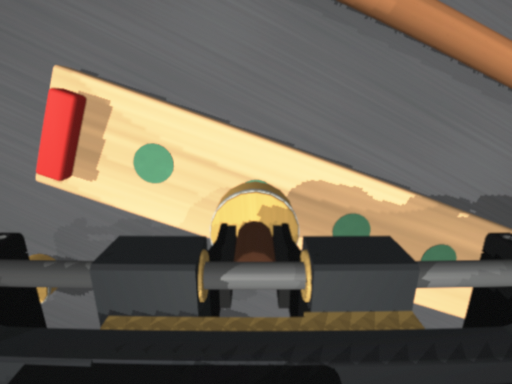

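Request:
carry_out(
  targets=[
    [[1, 14, 0], [0, 0, 0]],
    [[0, 14, 0], [0, 0, 0]],
    [[0, 9, 0], [0, 0, 0]],
    [[0, 4, 0], [0, 0, 0]],
    [[0, 2, 0], [0, 0, 0]],
    [[0, 1, 0], [0, 0, 0]],
    [[0, 0, 0], [0, 0, 0]],
    [[0, 0, 0], [0, 0, 0]],
  ],
)

```text
time_s: 7.45
tool_pos: [0.6113, -0.0112, 0.0538]
tool_rot: [-89.9, -0.0, -64.4]
force: [0.6, -0.4, -0.8]
grip_width: 0.0215
```

```bash
python3 -c "
from h import *
d(.6122,-.0118,.0535)
"
```

```text
t 7.45 pos [ 0.6113 -0.0112  0.0538] rot [-8.994e+01 -3.000e-02 -6.440e+01] F [ 0.6 -0.4 -0.8] w 0.0215 q [ 22.  24. -29.  99.  13.  61. -75.]
shift mm [0.9 0.3 0.6]
```

Request:
carry_out(
  targets=[
    [[0, 0.7, 0], [0, 0, 0]],
    [[0, 0, 0], [0, 0, 0]],
    [[0, 0, 0], [0, 0, 0]],
  ],
)

```text
time_s: 7.75
tool_pos: [0.6113, -0.0112, 0.0537]
tool_rot: [-89.9, -0.0, -64.4]
force: [-2.1, 0.8, 5.6]
grip_width: 0.0215
```

Request:
carry_out(
  targets=[
    [[0, 0, 0], [0, 0, 0]],
    [[0, 0, 0], [0, 0, 0]],
    [[0, 0, 0], [0, 0, 0]],
    [[0, 0, 0], [0, 0, 0]],
    [[0, -5, 0], [0, 0, 0]],
    [[0, -15, 0], [0, 0, 0]],
    [[0, -25, 0], [0, 0, 0]],
    [[0, -30, 0], [0, 0, 0]],
    [[0, -30, 0], [0, 0, 0]],
    [[0, -15, 0], [0, 0, 0]],
  ],
  jaw=0.65,
)

```text
time_s: 8.75
tool_pos: [0.6125, -0.0109, 0.1772]
tool_rot: [-89.7, -0.2, -64.4]
force: [0.4, 0.3, -0.1]
grip_width: 0.0567
```

```bash
python3 -c "
from h import *
d(.4407,-.1545,.17)
im=env.read_camera('wrist');cv2.imwrite('pics/w4.png',im[:,:,::-1])
"
```

```text
t 8.75 pos [ 0.6125 -0.0109  0.1772] rot [-89.72  -0.16 -64.39] F [ 0.4  0.3 -0.1] w 0.0567 q [ 24.  18. -30.  92.   9.  73. -73.]
shift mm [  55.2    6.3 -217.1]
```

View pics/w4.png

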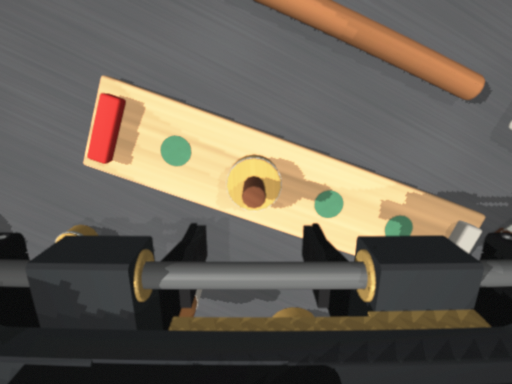

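The 56 mm cutter stands on the second mark from red (254,180). Next the 70 mm (brass, top picture (308,211)).

Request:
carry_out(
  targets=[
    [[4, 0, -14], [0, 0, 0]],
    [[6, 0, -24], [0, 0, 0]],
    [[7, 1, -28], [0, 0, 0]],
    [[7, 1, -28], [0, 0, 0]],
    [[7, 1, -28], [0, 0, 0]],
    [[7, 1, -28], [0, 0, 0]],
    [[7, 1, -28], [0, 0, 0]],
    [[6, 1, -22], [0, 0, 0]],
    [[3, 0, -12], [0, 0, 0]],
    [[1, 0, -5], [0, 0, 0]],
    [[0, 0, 0], [0, 0, 0]],
    [[0, 0, 0], [0, 0, 0]],
  ],
)

```text
time_s: 10.0
tool_pos: [0.4394, -0.1537, 0.1667]
tool_rot: [-90.0, 0.0, -64.3]
force: [-0.2, 0.6, 0.5]
grip_width: 0.0563
```

```bash
cat >> h.py <<'E'
def w(name,x,y,z=0):
    o=env.get_obs();im=env.read_camera('wrist').copy();k=env.get_calibration('wrist');R=Ro.from_euler('xyz',o['tool_rot'],degrees=True).as_matrix()
    T=np.eye(4);T[:3,:3]=R;T[:3,3]=o['tool_pos'];T=np.linalg.inv(T@k['hand_eye'])
    K=np.array([[k['fx'],0,k['cx']],[0,k['fy'],k['cy']],[0,0,1.]])
    p=cv2.projectPoints(np.array([[x,y,z+.07],[x,y,z+.028]]),cv2.Rodrigues(T[:3,:3])[0],T[:3,3],K,k['D'])[0].reshape(-1,2)
    print(p.round(1))
    for q in p: cv2.drawMarker(im,tuple(int(v) for v in q.round()),(0,255,255),0,7)
    cv2.imwrite(f'pics/{name}.png',im[:,:,::-1])
E
python3 -c "
from h import *
d(.4407,-.1545,.037)
w('w5',.4407,-.1545)
"
```

```text
t 10.0 pos [ 0.4394 -0.1537  0.1667] rot [-8.998e+01  2.000e-02 -6.433e+01] F [-0.2  0.6  0.5] w 0.0563 q [ 40.  -1. -24. 112.  -1.  69. -48.]
shift mm [  1.3 129.7   0.8]
[[256.  192. ]
 [255.7 180.3]]
```

View pics/w5.png

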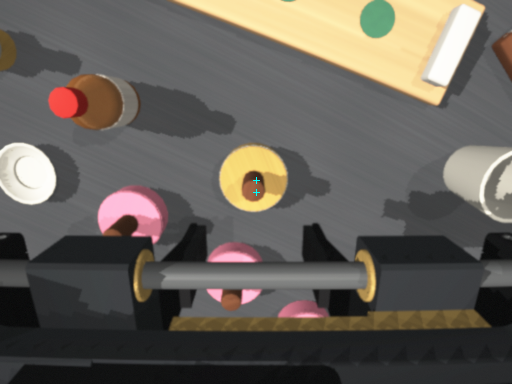

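Request:
carry_out(
  targets=[
    [[0, 20, 0], [0, 0, 0]],
    [[0, 20, 0], [0, 0, 0]],
    [[0, 20, 0], [0, 0, 0]],
    [[0, 20, 0], [0, 0, 0]],
    [[0, 20, 0], [0, 0, 0]],
    [[0, 15, 0], [0, 0, 0]],
    [[0, 10, 0], [0, 0, 0]],
    [[0, 5, 0], [0, 0, 0]],
    [[0, 0, 0], [0, 0, 0]],
  ],
)

```text
time_s: 10.95
tool_pos: [0.4389, -0.1542, 0.0365]
tool_rot: [-90.0, 0.0, -64.4]
force: [0.5, -0.4, -0.1]
grip_width: 0.0565
```

Request:
carry_out(
  targets=[
    [[0, 0, 0], [0, 0, 0]],
    [[0, 0, 0], [0, 0, 0]],
    [[0, 0, 0], [0, 0, 0]],
    [[0, 0, 0], [0, 0, 0]],
    [[0, 0, 0], [0, 0, 0]],
    [[0, 0, 0], [0, 0, 0]],
    [[0, 0, 0], [0, 0, 0]],
    [[0, 0, 0], [0, 0, 0]],
  ],
  jaw=0,
  squeeze=25,
)

```text
time_s: 11.75
tool_pos: [0.4389, -0.1546, 0.037]
tool_rot: [-90.0, -0.0, -64.4]
force: [-1.1, 0.1, 2.3]
grip_width: 0.0216
```

Request:
carry_out(
  targets=[
    [[0, -5, 0], [0, 0, 0]],
    [[0, -10, 0], [0, 0, 0]],
    [[0, -20, 0], [0, 0, 0]],
    [[0, -25, 0], [0, 0, 0]],
    [[0, -25, 0], [0, 0, 0]],
    [[0, -25, 0], [0, 0, 0]],
    [[0, -20, 0], [0, 0, 0]],
    [[0, 0, 0], [0, 0, 0]],
    [[0, 0, 0], [0, 0, 0]],
  ],
)

```text
time_s: 12.65
tool_pos: [0.4388, -0.1546, 0.167]
tool_rot: [-90.0, -0.0, -64.4]
force: [-0.1, 0.0, -1.5]
grip_width: 0.0213
```

```bash
python3 -c "
from h import *
d(.6212,-.1012,.165)
"
```

```text
t 12.65 pos [ 0.4388 -0.1546  0.167 ] rot [-8.998e+01 -5.000e-02 -6.440e+01] F [-0.1  0.  -1.5] w 0.0213 q [ 40.  -1. -24. 112.  -1.  69. -48.]
shift mm [ 30.6   2.1 187.5]
```

Request:
carry_out(
  targets=[
    [[2, 0, 12], [0, 0, 0]],
    [[4, 0, 22], [0, 0, 0]],
    [[4, 0, 27], [0, 0, 0]],
    [[4, 0, 27], [0, 0, 0]],
    [[4, 0, 27], [0, 0, 0]],
    [[4, 0, 27], [0, 0, 0]],
    [[4, 0, 22], [0, 0, 0]],
    [[3, 0, 15], [0, 0, 0]],
    [[1, 0, 8], [0, 0, 0]],
    [[0, 0, 0], [0, 0, 0]],
    [[0, 0, 0], [0, 0, 0]],
  ],
)

```text
time_s: 13.75
tool_pos: [0.6198, -0.1008, 0.1659]
tool_rot: [-90.1, 0.1, -64.4]
force: [0.1, -0.1, -1.2]
grip_width: 0.0213
```

Request:
carry_out(
  targets=[
    [[0, 15, 0], [0, 0, 0]],
    [[0, 20, 0], [0, 0, 0]],
    [[0, 20, 0], [0, 0, 0]],
    [[0, 15, 0], [0, 0, 0]],
    [[0, 0, 0], [0, 0, 0]],
    [[0, 0, 0], [0, 0, 0]],
    [[0, 0, 0], [0, 0, 0]],
  ],
)

```text
time_s: 14.45
tool_pos: [0.6212, -0.101, 0.098]
tool_rot: [-89.9, -0.1, -64.4]
force: [0.0, -0.4, -0.9]
grip_width: 0.0211
```

```bash
python3 -c "
from h import *
d(.6212,-.1012,.053)
"
```

```text
t 14.45 pos [ 0.6212 -0.101   0.098 ] rot [-8.991e+01 -7.000e-02 -6.441e+01] F [ 0.  -0.4 -0.9] w 0.0211 q [ 28.  23. -27.  94.  11.  66. -66.]
shift mm [ 0.2 45.  -0.2]
```

Request:
carry_out(
  targets=[
    [[0, 14, 0], [0, 0, 0]],
    [[0, 14, 0], [0, 0, 0]],
    [[0, 9, 0], [0, 0, 0]],
    [[0, 4, 0], [0, 0, 0]],
    [[0, 2, 0], [0, 0, 0]],
    [[0, 1, 0], [0, 0, 0]],
    [[0, 0.7, 0], [0, 0, 0]],
    [[0, 0, 0], [0, 0, 0]],
    [[0, 0, 0], [0, 0, 0]],
  ],
)

```text
time_s: 15.35
tool_pos: [0.6208, -0.1008, 0.0531]
tool_rot: [-90.0, -0.0, -64.4]
force: [-2.1, 0.9, 6.1]
grip_width: 0.0215
```

Contact made; release and rise.

Request:
carry_out(
  targets=[
    [[0, 0, 0], [0, 0, 0]],
    [[0, 0, 0], [0, 0, 0]],
    [[0, 0, 0], [0, 0, 0]],
    [[0, 0, 0], [0, 0, 0]],
    [[0, -5, 0], [0, 0, 0]],
    [[0, -15, 0], [0, 0, 0]],
    [[0, -25, 0], [0, 0, 0]],
    [[0, -30, 0], [0, 0, 0]],
    [[0, -30, 0], [0, 0, 0]],
    [[0, -15, 0], [0, 0, 0]],
  ],
  jaw=0.65,
)

```text
time_s: 16.35
tool_pos: [0.6223, -0.1008, 0.1767]
tool_rot: [-89.7, -0.2, -64.4]
force: [0.1, -0.4, 0.2]
grip_width: 0.0564
```

```bash
python3 -c "
from h import *
d(.4455,.144,.17)
w('w6',.6212,-.1012,.016)
"
```

```text
t 16.35 pos [ 0.6223 -0.1008  0.1767] rot [-89.73  -0.2  -64.39] F [ 0.1 -0.4  0.2] w 0.0564 q [ 29.  19. -28.  89.   9.  73. -64.]
shift mm [-297.1    5.4  -53.6]
[[254.1 196.5]
 [253.9 184.2]]
```

View pics/w6.png

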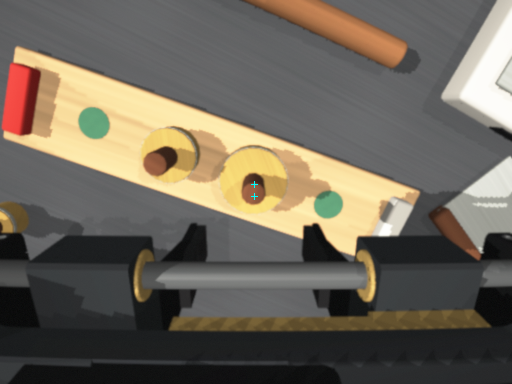

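Request:
carry_out(
  targets=[
    [[-15, 0, -3], [0, 0, 0]],
    [[-25, 0, -4], [0, 0, 0]],
    [[-32, 0, -6], [0, 0, 0]],
    [[-32, 0, -6], [0, 0, 0]],
    [[-32, 1, -6], [0, 0, 0]],
    [[-32, 1, -6], [0, 0, 0]],
    [[-32, 1, -6], [0, 0, 0]],
    [[-32, 1, -6], [0, 0, 0]],
    [[-30, 1, -5], [0, 0, 0]],
    [[-20, 0, -4], [0, 0, 0]],
    [[-11, 0, -1], [0, 0, 0]],
    [[-4, 0, 0], [0, 0, 0]],
  ],
)

```text
time_s: 17.6
tool_pos: [0.4435, 0.1446, 0.1666]
tool_rot: [-90.0, -0.0, -64.3]
force: [1.4, -0.8, 0.8]
grip_width: 0.0565
```

Request:
carry_out(
  targets=[
    [[0, 0, 0], [0, 0, 0]],
    [[0, 0, 0], [0, 0, 0]],
    [[0, 0, 0], [0, 0, 0]],
  ],
)

```text
time_s: 17.9
tool_pos: [0.4449, 0.1431, 0.167]
tool_rot: [-90.0, 0.0, -64.5]
force: [0.1, 0.5, -0.5]
grip_width: 0.0564
```

```bash
python3 -c "
from h import *
d(.4455,.144,.037)
w('w7',.4455,.144)
"
```

```text
t 17.9 pos [0.4449 0.1431 0.167 ] rot [-9.001e+01  1.000e-02 -6.451e+01] F [ 0.1  0.5 -0.5] w 0.0564 q [ 19.  -0. -39. 111.  -0.  69. -85.]
shift mm [ -0.5 130.    0.9]
[[254.  191.7]
 [254.  180.1]]
```

View pics/w7.png

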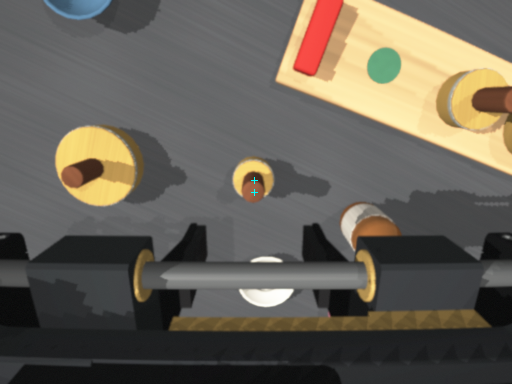

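Request:
carry_out(
  targets=[
    [[0, 20, 1], [0, 0, 0]],
    [[0, 20, 0], [0, 0, 0]],
    [[0, 20, 0], [0, 0, 0]],
    [[0, 20, 0], [0, 0, 0]],
    [[0, 20, 0], [0, 0, 0]],
    [[0, 15, 0], [0, 0, 0]],
    [[0, 10, 0], [0, 0, 0]],
    [[0, 5, 0], [0, 0, 0]],
    [[0, 0, 0], [0, 0, 0]],
  ],
)

```text
time_s: 18.85
tool_pos: [0.4451, 0.1443, 0.0368]
tool_rot: [-90.0, 0.0, -64.4]
force: [-0.5, 0.4, 0.2]
grip_width: 0.0563
```

Request:
carry_out(
  targets=[
    [[0, 0, 0], [0, 0, 0]],
    [[0, 0, 0], [0, 0, 0]],
    [[0, 0, 0], [0, 0, 0]],
    [[0, 0, 0], [0, 0, 0]],
    [[0, 0, 0], [0, 0, 0]],
    [[0, 0, 0], [0, 0, 0]],
    [[0, 0, 0], [0, 0, 0]],
    [[0, 0, 0], [0, 0, 0]],
  ],
  jaw=0,
  squeeze=25,
)

```text
time_s: 19.65
tool_pos: [0.4453, 0.1446, 0.0373]
tool_rot: [-90.0, -0.0, -64.4]
force: [-0.5, -0.4, 0.5]
grip_width: 0.0214
```

Request:
carry_out(
  targets=[
    [[0, -5, 0], [0, 0, 0]],
    [[0, -10, 0], [0, 0, 0]],
    [[0, -20, 0], [0, 0, 0]],
    [[0, -25, 0], [0, 0, 0]],
    [[0, -25, 0], [0, 0, 0]],
    [[0, -25, 0], [0, 0, 0]],
    [[0, -20, 0], [0, 0, 0]],
    [[0, 0, 0], [0, 0, 0]],
    [[0, 0, 0], [0, 0, 0]],
  ],
)

```text
time_s: 20.55
tool_pos: [0.4453, 0.1445, 0.1675]
tool_rot: [-90.0, -0.0, -64.4]
force: [-0.5, -0.1, -0.6]
grip_width: 0.0216
```

```bash
python3 -c "
from h import *
d(.6027,.0776,.165)
"
```

```text
t 20.55 pos [0.4453 0.1445 0.1675] rot [-8.995e+01 -4.000e-02 -6.440e+01] F [-0.5 -0.1 -0.6] w 0.0216 q [ 19.  -0. -40. 111.  -0.  69. -85.]
shift mm [128.4   2.6 113. ]
```

Request:
carry_out(
  targets=[
    [[8, 0, 7], [0, 0, 0]],
    [[14, 0, 12], [0, 0, 0]],
    [[18, 0, 16], [0, 0, 0]],
    [[20, 0, 18], [0, 0, 0]],
    [[20, 0, 18], [0, 0, 0]],
    [[20, 0, 17], [0, 0, 0]],
    [[15, 0, 13], [0, 0, 0]],
    [[9, 0, 8], [0, 0, 0]],
    [[4, 0, 4], [0, 0, 0]],
    [[0, 0, 0], [0, 0, 0]],
    [[0, 0, 0], [0, 0, 0]],
  ],
)

```text
time_s: 21.65
tool_pos: [0.6016, 0.0787, 0.1669]
tool_rot: [-90.0, 0.0, -64.3]
force: [0.1, 0.1, -0.1]
grip_width: 0.0215
```

Request:
carry_out(
  targets=[
    [[0, 15, 0], [0, 0, 0]],
    [[0, 20, 0], [0, 0, 0]],
    [[0, 20, 0], [0, 0, 0]],
    [[0, 15, 0], [0, 0, 0]],
    [[0, 0, 0], [0, 0, 0]],
    [[0, 0, 0], [0, 0, 0]],
    [[0, 0, 0], [0, 0, 0]],
  ],
)

```text
time_s: 22.35
tool_pos: [0.6031, 0.0782, 0.0982]
tool_rot: [-89.9, -0.0, -64.4]
force: [0.6, -0.5, 0.9]
grip_width: 0.0215
```

```bash
python3 -c "
from h import *
d(.6027,.0776,.0533)
w('w8',.6027,.0776)
"
```

```text
t 22.35 pos [0.6031 0.0782 0.0982] rot [-8.990e+01 -4.000e-02 -6.439e+01] F [ 0.6 -0.5  0.9] w 0.0215 q [ 18.  22. -34.  97.  13.  65. -84.]
shift mm [ 0.3 44.9 -0.8]
[[255.3 222.9]
 [255.  203.1]]
```

View pics/w8.png

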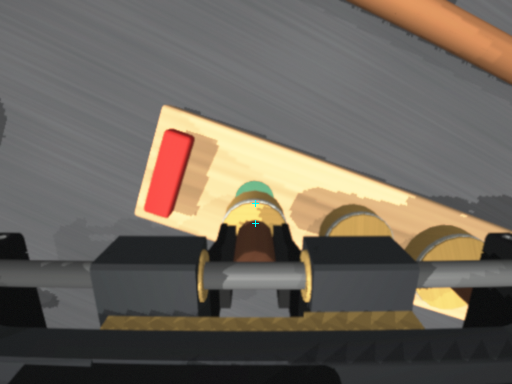

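Request:
carry_out(
  targets=[
    [[0, 14, -1], [0, 0, 0]],
    [[0, 14, 0], [0, 0, 0]],
    [[0, 9, 0], [0, 0, 0]],
    [[0, 4, 0], [0, 0, 0]],
    [[0, 2, 0], [0, 0, 0]],
    [[0, 1, 0], [0, 0, 0]],
    [[0, 0.7, 0], [0, 0, 0]],
    [[0, 0, 0], [0, 0, 0]],
    [[0, 0, 0], [0, 0, 0]],
  ],
)

```text
time_s: 23.3
tool_pos: [0.6019, 0.0778, 0.0533]
tool_rot: [-90.0, -0.0, -64.4]
force: [-2.9, 0.5, 6.9]
grip_width: 0.0212
```

Request:
carry_out(
  targets=[
    [[0, 0, 0], [0, 0, 0]],
    [[0, 0, 0], [0, 0, 0]],
    [[0, 0, 0], [0, 0, 0]],
    [[0, 0, 0], [0, 0, 0]],
    [[0, -5, 0], [0, 0, 0]],
    [[0, -15, 0], [0, 0, 0]],
    [[0, -25, 0], [0, 0, 0]],
    [[0, -30, 0], [0, 0, 0]],
    [[0, -30, 0], [0, 0, 0]],
    [[0, -15, 0], [0, 0, 0]],
  ],
  jaw=0.65,
)

```text
time_s: 24.3
tool_pos: [0.6032, 0.0781, 0.1767]
tool_rot: [-89.7, -0.1, -64.4]
force: [0.8, -0.7, -0.1]
grip_width: 0.0566
```

```bash
python3 -c "
from h import *
d(.3863,.298,.17)
"
```

```text
t 24.3 pos [0.6032 0.0781 0.1767] rot [-89.7   -0.12 -64.39] F [ 0.8 -0.7 -0.1] w 0.0566 q [ 19.  18. -35.  92.  11.  73. -82.]
shift mm [-292.     5.6 -100.6]
```

Request:
carry_out(
  targets=[
    [[-15, 0, -5], [0, 0, 0]],
    [[-25, 0, -9], [0, 0, 0]],
    [[-31, 0, -11], [0, 0, 0]],
    [[-32, 0, -11], [0, 0, 0]],
    [[-32, 1, -11], [0, 0, 0]],
    [[-32, 1, -11], [0, 0, 0]],
    [[-32, 1, -11], [0, 0, 0]],
    [[-31, 1, -11], [0, 0, 0]],
    [[-28, 1, -9], [0, 0, 0]],
    [[-20, 0, -7], [0, 0, 0]],
    [[-10, 0, -3], [0, 0, 0]],
    [[-4, 0, -2], [0, 0, 0]],
  ],
)

```text
time_s: 25.5
tool_pos: [0.3826, 0.2976, 0.1665]
tool_rot: [-90.1, -0.0, -64.3]
force: [0.5, -0.7, 0.4]
grip_width: 0.0567
```

Request:
carry_out(
  targets=[
    [[0, 0, 0], [0, 0, 0]],
    [[0, 0, 0], [0, 0, 0]],
    [[0, 0, 0], [0, 0, 0]],
  ],
)

```text
time_s: 25.8
tool_pos: [0.385, 0.2963, 0.1672]
tool_rot: [-90.0, -0.0, -64.5]
force: [-0.0, 0.1, -0.1]
grip_width: 0.0564
```

```bash
python3 -c "
from h import *
d(.3863,.298,.037)
w('w9',.3863,.298)
"
```

```text
t 25.8 pos [0.385  0.2963 0.1672] rot [-90.02  -0.   -64.52] F [-0.   0.1 -0.1] w 0.0564 q [   7.    3.  -48.  109.    2.   69. -107.]
shift mm [ -1.  130.2   1.9]
[[253.4 190.6]
 [253.4 179.1]]
```

View pics/w9.png

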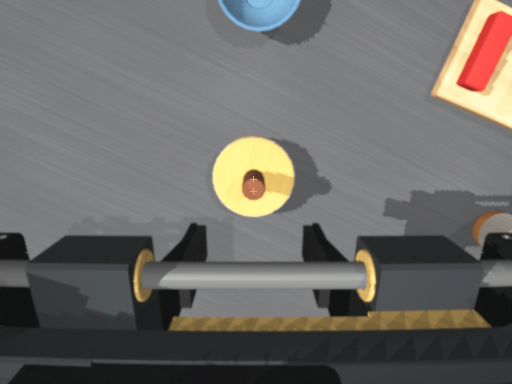

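Request:
carry_out(
  targets=[
    [[-1, 20, 1], [0, 0, 0]],
    [[0, 20, 0], [0, 0, 0]],
    [[0, 20, 0], [0, 0, 0]],
    [[0, 20, 0], [0, 0, 0]],
    [[0, 20, 0], [0, 0, 0]],
    [[0, 15, 0], [0, 0, 0]],
    [[0, 10, 0], [0, 0, 0]],
    [[0, 5, 0], [0, 0, 0]],
    [[0, 0, 0], [0, 0, 0]],
  ],
)

```text
time_s: 26.75
tool_pos: [0.3846, 0.2984, 0.0371]
tool_rot: [-90.0, 0.0, -64.4]
force: [0.2, 0.5, -0.3]
grip_width: 0.0567
```

Request:
carry_out(
  targets=[
    [[0, 0, 0], [0, 0, 0]],
    [[0, 0, 0], [0, 0, 0]],
    [[0, 0, 0], [0, 0, 0]],
    [[0, 0, 0], [0, 0, 0]],
    [[0, 0, 0], [0, 0, 0]],
    [[0, 0, 0], [0, 0, 0]],
    [[0, 0, 0], [0, 0, 0]],
    [[0, 0, 0], [0, 0, 0]],
  ],
  jaw=0,
  squeeze=25,
)

```text
time_s: 27.55
tool_pos: [0.3849, 0.2984, 0.0376]
tool_rot: [-90.0, -0.0, -64.4]
force: [-0.2, -1.4, 3.0]
grip_width: 0.021
```

Request:
carry_out(
  targets=[
    [[0, -5, 0], [0, 0, 0]],
    [[0, -10, 0], [0, 0, 0]],
    [[0, -20, 0], [0, 0, 0]],
    [[0, -25, 0], [0, 0, 0]],
    [[0, -25, 0], [0, 0, 0]],
    [[0, -25, 0], [0, 0, 0]],
    [[0, -25, 0], [0, 0, 0]],
    [[0, 0, 0], [0, 0, 0]],
    [[0, 0, 0], [0, 0, 0]],
  ],
)

```text
time_s: 28.45
tool_pos: [0.3847, 0.2986, 0.1726]
tool_rot: [-90.0, -0.0, -64.4]
force: [-0.5, -0.2, -2.3]
grip_width: 0.0212
```

```bash
python3 -c "
from h import *
d(.6306,-.191,.17)
"
```

```text
t 28.45 pos [0.3847 0.2986 0.1726] rot [-8.995e+01 -3.000e-02 -6.440e+01] F [-0.5 -0.2 -2.3] w 0.0212 q [   7.    3.  -49.  108.    2.   70. -107.]
shift mm [547.8   2.9  10.1]
```

Request:
carry_out(
  targets=[
    [[10, 0, 0], [0, 0, 0]],
    [[18, 0, 0], [0, 0, 0]],
    [[24, 0, 1], [0, 0, 0]],
    [[28, 0, 1], [0, 0, 0]],
    [[28, 0, 1], [0, 0, 0]],
    [[28, 0, 1], [0, 0, 0]],
    [[28, 0, 1], [0, 0, 0]],
    [[28, 0, 0], [0, 0, 0]],
    [[28, 0, 0], [0, 0, 0]],
    [[28, 0, 0], [0, 0, 0]],
    [[28, 0, 0], [0, 0, 0]],
    [[28, 0, 0], [0, 0, 0]],
  ],
)

```text
time_s: 29.65
tool_pos: [0.5199, 0.0245, 0.1707]
tool_rot: [-90.2, 0.1, -64.4]
force: [0.7, 0.4, -0.8]
grip_width: 0.0214
```

Request:
carry_out(
  targets=[
    [[28, 0, 1], [0, 0, 0]],
    [[28, 0, 1], [0, 0, 0]],
    [[28, 0, 1], [0, 0, 0]],
    [[28, 0, 1], [0, 0, 0]],
    [[28, 0, 0], [0, 0, 0]],
    [[28, 0, 0], [0, 0, 0]],
    [[28, 0, 0], [0, 0, 0]],
    [[24, 0, 0], [0, 0, 0]],
    [[16, 0, 0], [0, 0, 0]],
    [[8, 0, 0], [0, 0, 0]],
    [[0, 0, 0], [0, 0, 0]],
    [[0, 0, 0], [0, 0, 0]],
  ],
)

```text
time_s: 30.85
tool_pos: [0.6293, -0.1903, 0.1721]
tool_rot: [-90.0, 0.1, -64.3]
force: [-0.1, -0.2, -1.4]
grip_width: 0.0214
```

Request:
carry_out(
  targets=[
    [[0, 15, 0], [0, 0, 0]],
    [[0, 20, 0], [0, 0, 0]],
    [[0, 20, 0], [0, 0, 0]],
    [[0, 15, 0], [0, 0, 0]],
    [[0, 0, 0], [0, 0, 0]],
    [[0, 0, 0], [0, 0, 0]],
    [[0, 0, 0], [0, 0, 0]],
  ],
)

```text
time_s: 31.55
tool_pos: [0.6305, -0.1917, 0.1037]
tool_rot: [-89.9, -0.1, -64.4]
force: [-0.2, -0.5, -0.6]
grip_width: 0.0214
```

```bash
python3 -c "
from h import *
d(.6306,-.191,.0536)
w('w10',.6306,-.191)
"
```

```text
t 31.55 pos [ 0.6305 -0.1917  0.1037] rot [-8.991e+01 -8.000e-02 -6.438e+01] F [-0.2 -0.5 -0.6] w 0.0214 q [ 33.  26. -24.  89.  11.  67. -57.]
shift mm [-0.7 50.1  0.3]
[[253.8 218.4]
 [253.8 199.8]]
```

View pics/w10.png

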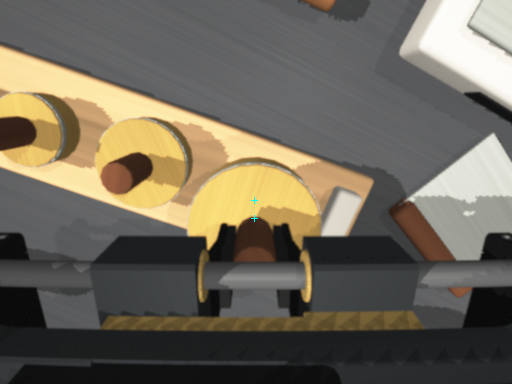

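Request:
carry_out(
  targets=[
    [[-1, 14, 0], [0, 0, 0]],
    [[0, 14, 0], [0, 0, 0]],
    [[0, 10, 0], [0, 0, 0]],
    [[0, 6, 0], [0, 0, 0]],
    [[0, 3, 0], [0, 0, 0]],
    [[0, 2, 0], [0, 0, 0]],
    [[0, 1, 0], [0, 0, 0]],
    [[0, 0.7, 0], [0, 0, 0]],
    [[0, 0, 0], [0, 0, 0]],
    [[0, 0, 0], [0, 0, 0]],
  ],
)

```text
time_s: 32.6
tool_pos: [0.6297, -0.191, 0.0536]
tool_rot: [-90.0, -0.1, -64.4]
force: [-3.5, 0.9, 5.9]
grip_width: 0.0213
```

Request:
carry_out(
  targets=[
    [[0, 0, 0], [0, 0, 0]],
    [[0, 0, 0], [0, 0, 0]],
    [[0, 0, 0], [0, 0, 0]],
    [[0, 0, 0], [0, 0, 0]],
    [[0, -5, 0], [0, 0, 0]],
    [[0, -15, 0], [0, 0, 0]],
    [[0, -25, 0], [0, 0, 0]],
    [[0, -30, 0], [0, 0, 0]],
    [[0, -30, 0], [0, 0, 0]],
    [[0, -30, 0], [0, 0, 0]],
  ],
  jaw=0.65,
)

```text
time_s: 33.6
tool_pos: [0.6295, -0.1908, 0.1895]
tool_rot: [-89.9, -0.1, -64.4]
force: [-0.2, -0.4, -0.7]
grip_width: 0.0567
```

Request:
carry_out(
  targets=[
    [[10, 0, -20], [0, 0, 0]],
    [[15, 0, -30], [0, 0, 0]],
    [[20, 0, -30], [0, 0, 0]],
    [[25, 0, -30], [0, 0, 0]],
    [[25, 0, -30], [0, 0, 0]],
    [[25, 0, -30], [0, 0, 0]],
    [[25, 0, -30], [0, 0, 0]],
    [[20, 0, -20], [0, 0, 0]],
    [[10, 0, -10], [0, 0, 0]],
    [[0, 0, 0], [0, 0, 0]],
    [[0, 0, 0], [0, 0, 0]],
    [[0, 0, 0], [0, 0, 0]],
  ],
)

```text
time_s: 34.8
tool_pos: [0.4992, -0.4454, 0.1871]
tool_rot: [-89.9, 0.0, -64.2]
force: [0.5, 0.1, -0.1]
grip_width: 0.0567
```

Run:
```python
from h import *
d(.5,-.5,.2)
M=dict(a=(.6306,-.191),b=(.6212,-.1012),c=(.6122,-.0118),d=(.6027,.0776))
for c in["top","scene"]:
    im=env.read_camera(c);cv2.imwrite(f"pics/{c}9.png",im[:,:,::-1])
    for n in(42,56,70,84):
        for q in env.outline_of(c,f"cutter_{n}_mid"):
            ys,xs=np.nonzero(q['mask']);x,y,_=back(c,[xs.mean(),ys.mean()],.036)[0]
            if x<.5: continue
            b,i=fit(c,q['mask'],x,y,n/2000,.016)
            k=min(M,key=lambda m:np.hypot(M[m][0]-b[0],M[m][1]-b[1]))
            print(c,n,round(q['p'],2),b.round(4),k,'err mm',((b[:2]-M[k])*1000).round(1),round(i,2))
    for q in env.outline_of(c,"sauce_mid"): print(c,'sauce',q['p'],q['xy'])
v=cv2.resize(im[150:300,90:300],None,fx=3.5,fy=3.5,interpolation=cv2.INTER_CUBIC)
cv2.imwrite("pics/crop9.png",v[:,:,::-1])
```

```text
t 34.8 pos [ 0.4992 -0.4454  0.1871] rot [-8.992e+01  3.000e-02 -6.419e+01] F [ 0.5  0.1 -0.1] w 0.0567 q [ 53.  23. -17.  82.   7.  76. -29.]
shift mm [ 49.5 -12.9 -23. ]
top 56 0.66 [ 0.6107 -0.0124  0.0275] c err mm [-1.5 -0.6] 0.96
top 70 0.72 [ 0.6224 -0.1001  0.0335] b err mm [1.2 1.1] 0.96
top 84 0.86 [ 0.6316 -0.1912  0.0398] a err mm [ 1.  -0.2] 0.96
top sauce 0.47 [252.6, 208.3]
top sauce 0.23 [320.6, 144.2]
scene 42 0.6 [0.6022 0.0773 0.0204] d err mm [-0.5 -0.3] 0.93
scene 56 0.57 [ 0.6106 -0.012   0.0262] c err mm [-1.6 -0.2] 0.92
scene 70 0.58 [ 0.6233 -0.1009  0.0337] b err mm [2.1 0.3] 0.94
scene 84 0.77 [ 0.6326 -0.1922  0.0406] a err mm [ 2.  -1.2] 0.96
scene sauce 0.93 [254.8, 188.2]
```

View pics/crop9.png

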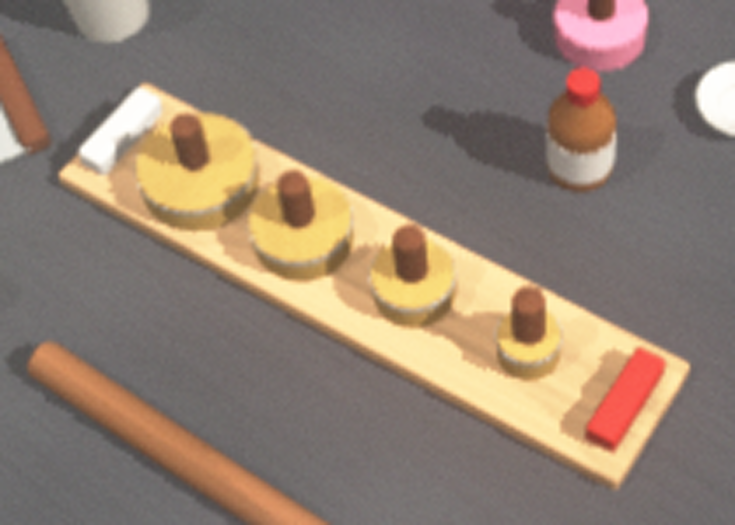

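View pics/top9.png

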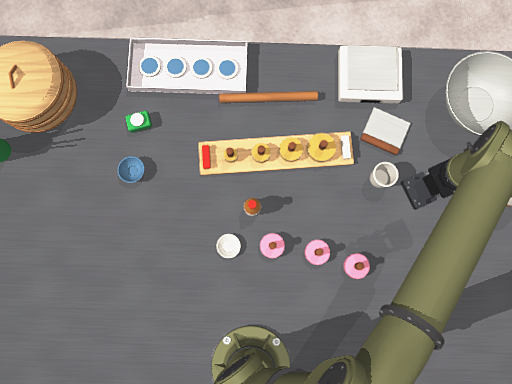

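All four are upright and in order; the bottle at (253,207) is unchanged and the gripper is clear. Handing in.

```bash
python3 -c "
from cell import env
print(env.sign_off())"
```

```text
the job is handed in; nothing more can be done
None
```

The four brass cutters now stand upright on the green marks in order of size: 42 mm next to the red block (mark_d), then 56, 70 and 84 mm next to the white block (mark_a). I picked each up by its knob, set it down until it touched the board, and handed the job in at about 35 s.

- **Position:** silhouette fits in the final pictures put every cutter within about 3 mm of its mark, against the allowed 12 mm. The top and scene cameras agree to about 1.5 mm.
- **Missing check:** the network did not report the 42 mm cutter in the final top picture. Only the scene camera fit (0.6 mm off) confirms its position; in the top picture it looks right by eye.
- **Bottle and look-alikes:** in the final pictures the sauce bottle stands in the same place as at the start. I left the pink look-alikes alone.
- **Robot:** the gripper was clear of everything at hand-in. Forces peaked at about 7 N in the readings, while setting the cutters down.

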